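Tip a sample target plate over onto its spotting board

TASK

The flat metal target plate lies wells-down on the bench, too flat to get hold of. Without picking it up, push it with the fingertips against the near edge of the white spotting board so that it tips up on edge and flips over onto the board, wells up; then push it on across the board until it lies flat and square against the metal fence. Leave the other things standing and lying where they are.

Things in the scene. Friction and masses are not known exactly. Their poses are not given: they have to be found in the camera images.
- plate: Target plate: bare metal, 80 (its x) by 122 (its y) by 6 mm (its z), 0.2 to 0.35 kg, square edges. Origin at its centre. z points out of the plain back with two magnet inserts; side -z has 8 by 12 round wells in a low rim. Starts on the bench wells-down (z up; wells up = z down), 10 to 35 mm before the board's near edge, x within 0.12 rad of the board's x, up to 20 mm off its middle line.
- board: Spotting board, fixed: white plastic slab 150 (its x) by 200 (its y) by 12 mm. Origin at the centre of its underside, on the bench; z up; x points across it from the near edge to the fence, away from the robot within 0.38 rad. A plate home against the fence has its centre at x = +10, z = +15 mm in this frame.
- near_edge (a point): Middle of the foot of the board's near edge, on the bench (board x = -75 mm, z = 0): a straight upright step 12 mm high and 200 mm long, facing the robot. Axes as the board's.
- fence (a point): Middle of the near face of the metal fence, at the board's top face (board x = +50 mm, z = 12 mm). The fence stands 10 mm above the board, is 12 mm thick and 180 mm long, along y. Axes as the board's.
- vial: Bystander: small amber bottle with black cap, diameter 28 mm, 57 mm high, standing on the bench to the right of the board's near corner; origin at the centre of its underside.
- flange: Bystander: steel pipe stub with a flange at both ends, diameter 40 mm, 50 mm high, standing on the bench to the left of the board's near corner; origin at the centre of its underside.
- oring: Bystander: dark metal centring ring, diameter 40 mm, 8 mm high, lying on the bench to the left of the plate; origin at the centre of its underside.
- wrench: Bystander: steel spanner, 150 mm long, 8 mm high, lying on the bench to the right of the plate, roughly along the board's x; origin at the middle of its underside.
Things that resemble listed ones, but are neither listed nor needed, are in the scene too. Several things have the shape of the plate; the one meant has the colours described above.

How it is judged:
On the way, in this order (a step that is already met when the one before it is completed fails the run):
1. the plate stands tipped up by more than 50 degrees against the near edge of the board (angle between plate's own z axis and vertical between 0.87 and 2.2 rad and x of plate in the frame of board between -0.135 and -0.035 m).
2. the plate lies flat on the board, wells up (angle between plate's own z axis and vertical above 3.02 rad and z of plate in the frame of board between 0.012 and 0.019 m), for 0.2 s.
At the end, for the whole second after the job is handed in: The plate lies flat (within 3.5 degrees) and still on the board, wells up, wholly on it (centre within 40 mm of the board's middle line), its far long edge within 4 mm of the fence and square to it within 3.4 degrees (angle between plate's own z axis and vertical above 3.08 rad and x of plate in the frame of board between 0.006 and 0.014 m and y of plate in the frame of board between -0.04 and 0.04 m and z of plate in the frame of board between 0.012 and 0.018 m and angle between the y axis of plate and the y axis of board, either way round below 0.06 rad and linear speed of plate below 0.01 m/s); the robot touches nothing.
It fails at once if the plate is picked up: its centre rises more than 65 mm above the bench, or it is raised while still flat (height (world z) of plate above 0.065 m or (angle between plate's own z axis and vertical below 0.5 rad and height (world z) of plate above 0.032 m) or (angle between plate's own z axis and vertical above 2.64 rad and height (world z) of plate above 0.048 m)).
It fails at once if another thing is moved by more than 20 mm, lifted or knocked over (distance of any of vial, flange, oring, wrench from where it was at the start of the episode above 0.02 m or angle between any of vial, flange's own z axis and vertical above 0.5 rad).
It also fails if it takes over 51 s, if anything falls off the work surface, if the arm or the gripper's body presses on something with over 40 N, if the wrist force passes 120 N, or if a joint passes its speed limit or range.

ROBOT

A 7-joint arm with a two-finger parallel gripper is mounted at the origin on the work surface. World frame = base frame: x ahead of the robot, y to its left, z up, the work surface at z = 0. Lengths are in m, angles in rad, forces in N, time in s.
With the tool pointing down it reaches from about 0.35 to 0.9 m from the base axis. Payload 8.1 kg.
Tool frame: the origin (TCP) lies midway between the tips of the shut fingers; the grasp point (between the pads) lies 19 mm behind it; z points along the fingers, y is the line along which they close (so a half turn about z gives the same grasp; the last joint's range is limited). The gripper opens to 92 mm and grips with 3 to 60 N. Pads are 19 mm wide; open, the fingers measure 130 mm over their backs; the gripper's body (75 mm by 190 mm) begins 47 mm behind the grasp point.
Start: joints at [1.068, 0.434, 0.025, 1.573, -0.012, 1.134, -0.075], TCP at [0.243, -0.576, 0.227] pointing down, gripper open.
Joint ranges: [-2.62, 2.62], [-0.44, 2.09], [-1.27, 1.32], [0.08, 2.57], [-1.32, 4.46], [0.12, 2], [-2.74, 2.74]. Speed limits (rad/s): [2.22, 2.22, 3.01, 3.01, 3.14, 3.14, 3.14].

INTERFACE

Orientations are given as [roll, pitch, yaw] about the fixed x, y, z axes, in that order (R = Rz(yaw) Ry(pitch) Rx(roll)).
In Python, from workcell import manip gives the robot as it stands. The module is installed in compiled form; this text tells all that it offers.
- The arm moves only by the tool play_rows, never from a script. Its argument "increments" is a list of rows, each an object of numbers: "x", "y", "z": the shift along the tool's x, y, z in m; "rx", "ry", "rz": the turn, a rotation vector about the tool's x, y, z in degrees. A call has 1 to 20 rows; each row shifts and turns the commanded pose from where the row before left it, along the tool's axes as they then stand; what a row does not reach is not made up. A row lasts 1/10 s, in which the tool goes at most 50 mm and 8.59 degrees, less where a joint would pass 70% of its speed; a pose out of reach is approached as far as the arm can. A call is refused whole if a number of a shift passes 0.05 or a number of a turn 8.59, either way. A call with a gripper value outside its range is refused whole. "claw" is the finger opening in m, from 0 to 0.0918, set as the call begins (left out, the last holds). The fingers move at their own pace and stop on an object; "newtons" is the grip in N (left out, the last holds). Time passes only in rows, so rows that do not move let the fingers close. It gives the time, the measured TCP pose, the force, the opening and the grip force at its end, in the units of the state.
- manip.get_obs(): the state, without advancing time (a new reading comes with each control period).
- manip.snapshot(name): name is "scene" or "top"; returns a dict with "frame" (480x640x3 uint8, red, green, blue), "z_map" (480x640 float32, m along the optical axis (not along the pixel's ray), 0 where there is no reading), "K" (3x3 intrinsics, pixels), "eye" and "attitude" of the camera in the world. Camera axes: x right, y up, looking along -z (the intrinsics and any distortion apply to the point x, -y, -z); pixel columns grow to the right and rows downward; lengths in m; the calibration is good to about 2 mm. A picture is of the moment at which its call begins.
- manip.sign_off(): hands the job in; it is judged then, once.
The state is a dict: "clock": time; "q": joint angles; "joint_vel": joint speeds; "tau": joint torques, N m; "tool_pos": TCP position; "tool_rot": TCP orientation; "contact_force": force on the tool from outside, world axes, zero at the start; "wrist_torque": the same for the moment, N m; "width": finger opening in m; "gripper_force": force on a finger pad.
Only numpy, scipy, OpenCV 4.12 (cv2) and the standard library are available. Lean on these libraries where they do the work, as an engineer would, in place of code of your own. Each camera call takes 0.05 s, during which the arm holds its last target. There are 200 camera calls.

## Working session

There is one attempt and no reset: what is moved stays moved. The work goes in short steps, Python scripts to look and compute and a tool call to move; the robot and the scene stay as the last step left them, time stands still between calls to the robot, and variables do not carry over. Pictures are saved under pics/ and viewed, at most 10 in all, crops included, and the job is handed in when it is done.

Besides the shell and the picture viewer there is one more tool, called in YAML: its name, and indented under it one key for each argument. play_rows: Moves the arm, as the interface text tells. Its arguments: {"type":"object","properties":{"increments":{"type":"array","items":{"type":"object","properties":{"x":{"type":"number"},"y":{"type":"number"},"z":{"type":"number"},"rx":{"type":"number"},"ry":{"type":"number"},"rz":{"type":"number"}}}},"claw":{"type":"number"},"newtons":{"type":"number"}},"required":["increments"]}

```bash
mkdir -p pics
cat > h.py <<'E'
import numpy as np, cv2
from workcell import manip
from scipy.spatial.transform import Rotation as R
def snap(n):
    s=manip.snapshot(n); return s
def rot(a):
    a=np.array(a,float)
    if a.shape==(3,3): return a
    return R.from_euler('xyz',a).as_matrix() if a.size==3 else R.from_quat(a).as_matrix()
def cloud(s):
    z=s['z_map']; K=s['K']; v,u=np.mgrid[:480,:640]
    p=np.stack([(u-K[0,2])/K[0,0]*z,-(v-K[1,2])/K[1,1]*z,-z],-1)
    return p@rot(s['attitude']).T+np.array(s['eye'])
def save(n,im,f=1):
    cv2.imwrite('pics/'+n,cv2.resize(im[...,::-1],None,fx=f,fy=f,interpolation=cv2.INTER_CUBIC))
E
python3 - <<'E'
from h import *
np.set_printoptions(precision=3,suppress=True)
for n in('top','scene'):
    s=snap(n); save(n+'0.png',s['frame']); print(n,s['K'],s['eye'],s['attitude'],[k for k in s])
    np.savez(n+'0.npz',f=s['frame'],p=cloud(s),z=s['z_map'])
o=manip.get_obs(); print(o)
E
```

```text
top [[469.219   0.    313.52 ]
 [  0.    469.219 242.225]
 [  0.      0.      1.   ]] [ 0.421 -0.038  1.099] [ 0.076  0.024 -1.561] ['frame', 'z_map', 'K', 'eye', 'attitude']
scene [[544.144   0.    320.634]
 [  0.    544.144 253.479]
 [  0.      0.      1.   ]] [ 1.171 -0.346  0.7  ] [ 0.849 -0.007  1.132] ['frame', 'z_map', 'K', 'eye', 'attitude']
{'clock': 0.1, 'q': array([ 1.068,  0.435,  0.025,  1.574, -0.012,  1.134, -0.075]), 'joint_vel': array([-0.   , -0.001, -0.   , -0.003, -0.001, -0.001,  0.001]), 'tau': array([  0.003, -66.913,   0.988, -31.514,  -0.061,   0.037,   0.   ]), 'tool_pos': array([ 0.243, -0.575,  0.226]), 'tool_rot': array([-3.14,  0.  ,  0.4 ]), 'contact_force': array([-0.077, -0.657,  0.56 ]), 'wrist_torque': array([0.024, 0.054, 0.001]), 'gripper_force': 0.0, 'width': 0.09187179662912076}
```

View pics/top0.png

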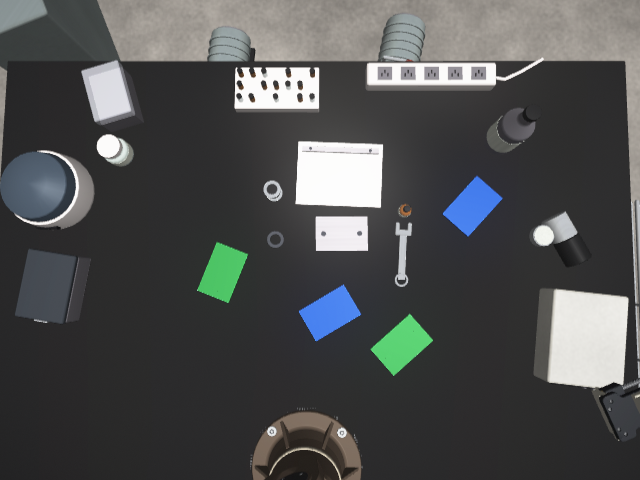

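View pics/scene0.png

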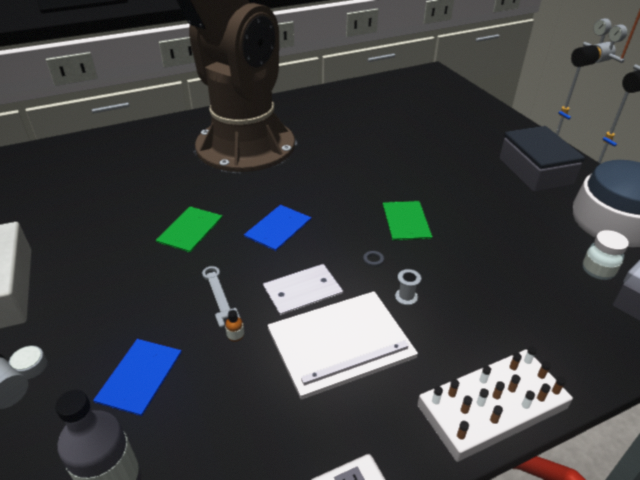

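Plate-shaped candidates in the top view: bare metal with two dark inserts at (342,234), blue at (330,313) and (472,206), green at (222,272) and (402,345). I choose the bare metal one in front of the board (340,175). The vial is at (405,211), the flange at (273,190), the ring at (275,239) and the spanner at (402,255).

Run:
```python
from h import *
np.set_printoptions(precision=4,suppress=True)
d=np.load('top0.npz'); f=d['f']; p=d['p']
print('bench z',p[300,300],p[215,400-60-60])
hsv=cv2.cvtColor(f,cv2.COLOR_RGB2HSV)
m=((hsv[...,2]>120)&(hsv[...,1]<60)).astype(np.uint8)
m=cv2.morphologyEx(m,cv2.MORPH_CLOSE,np.ones((5,5)))
n,l,st,c=cv2.connectedComponentsWithStats(m)
for px in((340,185),(342,225)):
    i=l[px[1],px[0]]; q=p[l==i]; ct=max(cv2.findContours((l==i).astype(np.uint8),0,2)[0],key=cv2.contourArea)
    r=cv2.minAreaRect(ct); b=cv2.boxPoints(r); zz=np.median(q[:,2]); 
    print(px,st[i],r,'z',zz)
    # back-project box corners at given plane z using the linear map fit
    v,u=np.nonzero(l==i)
    Z=dict([((340,185),.012),((342,225),.006)])[px]
    s=np.load('top0.npz')
    A=np.c_[u,v,np.ones(len(u))]; w,_,_,_=np.linalg.lstsq(A,q,rcond=None)
    W=np.c_[b,np.ones(4)]@w; print(W); print('ctr',W.mean(0),[np.linalg.norm(W[k]-W[(k+1)%4]) for k in range(2)],[np.arctan2(*(W[(k+1)%4]-W[k])[[1,0]]) for k in range(4)])
for nme,(u,v) in dict(vial=(405,211),flange=(273,190),oring=(275,232),wr1=(403,230),wr2=(401,280)).items(): print(nme,p[v,u])
save('crop.png',f[130:290,250:430],4)
```

```text
bench z [ 0.3697  0.0194 -0.001 ] [0.5686 0.069  0.0015]
(340, 185) [ 295  141   88   67 5453] ((338.8537902832031, 173.80209350585938), (85.55213165283203, 64.02958679199219), 2.2025983333587646) z 0.011799664097587925
[[ 0.5919  0.0335  0.0182]
 [ 0.7436  0.0287  0.0182]
 [ 0.7375 -0.1711  0.0146]
 [ 0.5858 -0.1663  0.0145]]
ctr [ 0.6647 -0.0688  0.0164] [np.float64(0.15175113516548627), np.float64(0.19992424785947283)] [np.float64(-0.031742487533695664), np.float64(-1.601246945647697), np.float64(3.1098501660560975), np.float64(1.5403457079420964)]
(342, 225) [ 315  216   53   35 1840] ((341.0, 233.0), (34.0, 52.0), 90.0) z 0.005597770210811981
[[ 0.5657 -0.0141  0.009 ]
 [ 0.5668 -0.1352  0.0072]
 [ 0.4868 -0.1355  0.0127]
 [ 0.4856 -0.0143  0.0144]]
ctr [ 0.5262 -0.0748  0.0108] [np.float64(0.12121358255926272), np.float64(0.08019662734881541)] [np.float64(-1.5615366594105193), np.float64(-3.1386661298635667), np.float64(1.5800559941792738), np.float64(0.0029265237262265527)]
vial [ 0.5721 -0.2154  0.0568]
flange [0.6189 0.0809 0.0507]
oring [0.5276 0.0795 0.0077]
wr1 [ 0.5343 -0.2186  0.0098]
wr2 [ 0.4185 -0.2155 -0.0028]
```

View pics/crop.png

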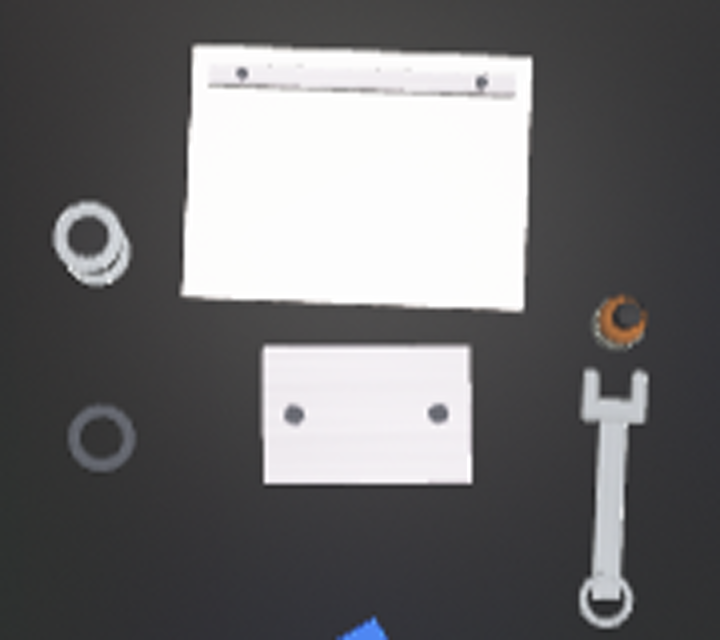

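The crop confirms the choice: bare metal plate with two dark inserts at crop (293,414) and (438,413), in front of the board's near edge, which runs from (183,297) to (523,311).

Run:
```python
from h import *
np.set_printoptions(precision=3,suppress=True)
p=np.load('top0.npz')['p']
r=p[285:395,530:630].reshape(-1,3); r=r[r[:,2]>.02]; print(r.min(0),r.max(0), p[340,590],p[400,612])
# board / plate centres via geometric back-projection at fixed plane z
s=snap('top'); K=s['K'];Rm=rot(s['attitude']);e=np.array(s['eye'])
def bp(u,v,z):
    d=Rm@np.array([(u-K[0,2])/K[0,0],-(v-K[1,2])/K[1,1],-1]); return e+d*(z-e[2])/d[2]
for n,z,pts in(('board',.012,[(298.3,141.4),(383,144.5),(380.7,207.6),(295.8,204.1)]),('plate',.006,[(315.7,216.4),(367.7,216.4),(368,250.8),(315.9,251)])):
    W=np.array([bp(u,v,z) for u,v in pts]); print(n,W.mean(0)); print(W)
```

```text
[ 0.187 -0.687  0.02 ] [ 0.421 -0.038  1.099] [ 0.295 -0.604  0.073] [ 0.235 -0.491  0.333]
board [ 0.664 -0.07   0.012]
[[ 0.743  0.027  0.012]
 [ 0.736 -0.172  0.012]
 [ 0.586 -0.167  0.012]
 [ 0.593  0.031  0.012]]
plate [ 0.525 -0.077  0.006]
[[ 0.565 -0.015  0.006]
 [ 0.566 -0.137  0.006]
 [ 0.485 -0.138  0.006]
 [ 0.484 -0.017  0.006]]
```

play_rows:
  increments:
    - {"rz": 8.2, "z": -0.02}
    - {"rz": 8.2, "z": -0.02}
    - {"rz": 8.2, "z": -0.02}
  claw: 0.06

```text
schema error: expected keys x, y, z, rx, ry, rz
```

play_rows:
  increments:
    - {"x": 0, "y": 0, "z": 0, "rx": 0, "ry": 0, "rz": 8.2}
    - {"x": 0, "y": 0, "z": 0, "rx": 0, "ry": 0, "rz": 8.2}
    - {"x": 0, "y": 0, "z": 0, "rx": 0, "ry": 0, "rz": 8.2}
    - {"x": 0.0146, "y": -0.039, "z": 0, "rx": 0, "ry": 0, "rz": 0}
    - {"x": 0.0146, "y": -0.039, "z": 0, "rx": 0, "ry": 0, "rz": 0}
    - {"x": 0.0146, "y": -0.039, "z": 0, "rx": 0, "ry": 0, "rz": 0}
    - {"x": 0.0146, "y": -0.039, "z": 0, "rx": 0, "ry": 0, "rz": 0}
    - {"x": 0.0146, "y": -0.039, "z": 0, "rx": 0, "ry": 0, "rz": 0}
    - {"x": 0.0146, "y": -0.039, "z": 0, "rx": 0, "ry": 0, "rz": 0}
    - {"x": 0.0146, "y": -0.039, "z": 0, "rx": 0, "ry": 0, "rz": 0}
    - {"x": 0.0146, "y": -0.039, "z": 0, "rx": 0, "ry": 0, "rz": 0}
    - {"x": 0.0146, "y": -0.039, "z": 0, "rx": 0, "ry": 0, "rz": 0}
    - {"x": 0.0146, "y": -0.039, "z": 0, "rx": 0, "ry": 0, "rz": 0}
    - {"x": 0.0146, "y": -0.039, "z": 0, "rx": 0, "ry": 0, "rz": 0}
    - {"x": 0.0146, "y": -0.039, "z": 0, "rx": 0, "ry": 0, "rz": 0}
    - {"x": 0.0146, "y": -0.039, "z": 0, "rx": 0, "ry": 0, "rz": 0}
  claw: 0.06

```text
clock: 1.75
tool_pos: [0.4482, -0.073, 0.2268]
tool_rot: [3.141, -0.0, -0.03]
contact_force: [1.4, -1.1, 0.8]
width: 0.0598
gripper_force: 0.0
```

play_rows:
  increments:
    - {"x": 0, "y": 0, "z": 0.045, "rx": 0, "ry": 0, "rz": 0}
    - {"x": 0, "y": 0, "z": 0.045, "rx": 0, "ry": 0, "rz": 0}
    - {"x": 0, "y": 0, "z": 0.045, "rx": 0, "ry": 0, "rz": 0}
    - {"x": 0, "y": 0, "z": 0.045, "rx": 0, "ry": 0, "rz": 0}
    - {"x": 0, "y": 0, "z": 0.035, "rx": 0, "ry": 0, "rz": 0}
    - {"x": 0, "y": 0, "z": 0.008, "rx": 0, "ry": 0, "rz": 0}
    - {"x": 0, "y": 0, "z": 0.002, "rx": 0, "ry": 0, "rz": 0}
    - {"x": 0, "y": 0, "z": 0, "rx": 0, "ry": 0, "rz": 0}

```text
clock: 2.55
tool_pos: [0.4489, -0.0746, 0.0028]
tool_rot: [3.141, -0.001, -0.03]
contact_force: [0.6, 0.1, -0.4]
width: 0.0602
gripper_force: 0.0
```

play_rows:
  increments:
    - {"x": 0.005, "y": 0, "z": 0.0015, "rx": 0, "ry": 0, "rz": 0}
    - {"x": 0.008, "y": 0, "z": 0, "rx": 0, "ry": 0, "rz": 0}
    - {"x": 0.008, "y": 0, "z": 0, "rx": 0, "ry": 0, "rz": 0}
    - {"x": 0.006, "y": 0, "z": 0, "rx": 0, "ry": 0, "rz": 0}
    - {"x": 0.006, "y": 0, "z": 0, "rx": 0, "ry": 0, "rz": 0}
    - {"x": 0.006, "y": 0, "z": 0, "rx": 0, "ry": 0, "rz": 0}
    - {"x": 0.004, "y": 0, "z": 0, "rx": 0, "ry": 0, "rz": 0}
    - {"x": 0.004, "y": 0, "z": 0, "rx": 0, "ry": 0, "rz": 0}

```text
clock: 3.35
tool_pos: [0.483, -0.0756, -0.0001]
tool_rot: [3.14, 0.022, -0.03]
contact_force: [-45.2, 5.1, 64.5]
width: 0.0597
gripper_force: 32.7
```

play_rows:
  increments:
    - {"x": -0.01, "y": 0, "z": -0.001, "rx": 0, "ry": 0, "rz": 0}
    - {"x": 0, "y": 0, "z": -0.001, "rx": 0, "ry": 0, "rz": 0}

```text
clock: 3.55
tool_pos: [0.4836, -0.0757, 0.0022]
tool_rot: [3.141, 0.002, -0.03]
contact_force: [-1.8, -0.1, -0.9]
width: 0.0601
gripper_force: 0.6
```

Run:
```python
from h import *
np.set_printoptions(precision=4,suppress=True)
o=manip.get_obs(); print(o['tool_pos'],o['tool_rot'],o['contact_force'],o['wrist_torque'])
s=snap('scene'); f=s['frame']; save('s1.png',f[180:380,200:440],3.0)
```

```text
[ 0.4836 -0.0757  0.0022] [ 3.1414  0.0016 -0.0297] [-1.781  -0.1295 -0.8555] [0.0366 0.2911 0.0367]
```

View pics/s1.png

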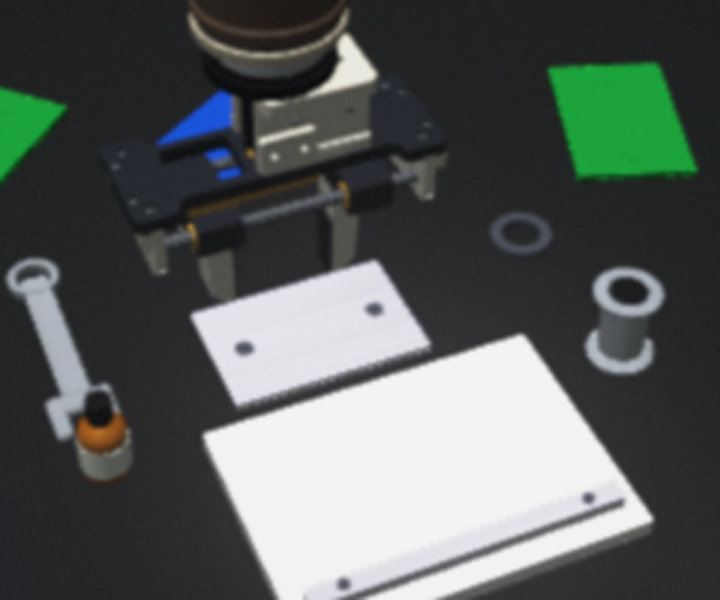

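The plate (crop quad (192,315)–(430,347)) still lies flat, about 10 mm short of the board. The fingertips were dragging on the bench, so I'll stay a little higher.

play_rows:
  increments:
    - {"x": 0.004, "y": 0, "z": 0, "rx": 0, "ry": 0, "rz": 0}
    - {"x": 0.004, "y": 0, "z": 0, "rx": 0, "ry": 0, "rz": 0}
    - {"x": 0.003, "y": 0, "z": 0, "rx": 0, "ry": 0, "rz": 0}
    - {"x": 0, "y": 0, "z": 0, "rx": 0, "ry": 0, "rz": 0}

```text
clock: 4.0
tool_pos: [0.4972, -0.076, 0.0022]
tool_rot: [-3.142, -0.001, -0.03]
contact_force: [0.5, -0.3, -1.0]
width: 0.0598
gripper_force: 0.0
```

play_rows:
  increments:
    - {"x": 0.002, "y": 0, "z": 0, "rx": 0, "ry": 0, "rz": 0}
    - {"x": 0.002, "y": 0, "z": 0, "rx": 0, "ry": 0, "rz": 0}
    - {"x": 0.002, "y": 0, "z": 0, "rx": 0, "ry": 0, "rz": 0}
    - {"x": 0, "y": 0, "z": 0, "rx": 0, "ry": 0, "rz": 0}

```text
clock: 4.4
tool_pos: [0.5021, -0.0761, 0.0021]
tool_rot: [-3.142, 0.0, -0.03]
contact_force: [-1.9, -0.0, -0.5]
width: 0.0603
gripper_force: 1.1
```

play_rows:
  increments:
    - {"x": 0.002, "y": 0, "z": 0, "rx": 0, "ry": 0, "rz": 0}
    - {"x": 0.002, "y": 0, "z": 0, "rx": 0, "ry": 0, "rz": 0}
    - {"x": 0, "y": 0, "z": 0, "rx": 0, "ry": 0, "rz": 0}

```text
clock: 4.7
tool_pos: [0.5024, -0.0761, 0.0017]
tool_rot: [3.141, 0.007, -0.03]
contact_force: [-13.0, 0.7, 9.9]
width: 0.0601
gripper_force: 6.0
```

play_rows:
  increments:
    - {"x": 0.001, "y": 0, "z": -0.002, "rx": 0, "ry": 0, "rz": 0}
    - {"x": 0.001, "y": 0, "z": -0.002, "rx": 0, "ry": 0, "rz": 0}
    - {"x": 0.0005, "y": 0, "z": -0.002, "rx": 0, "ry": 0, "rz": 0}
    - {"x": 0, "y": 0, "z": -0.002, "rx": 0, "ry": 0, "rz": 0}
    - {"x": 0, "y": 0, "z": -0.002, "rx": 0, "ry": 0, "rz": 0}

```text
clock: 5.2
tool_pos: [0.5029, -0.0761, 0.0107]
tool_rot: [3.142, 0.01, -0.03]
contact_force: [-12.4, 1.9, 0.0]
width: 0.0602
gripper_force: 6.3
```

```bash
cat > chk.py <<'E'
from h import *
import sys
np.set_printoptions(precision=4,suppress=True)
def chk():
    s=snap('scene'); p=cloud(s); f=s['frame'].astype(int)
    B=np.array([.664,-.070]); c,sn=np.cos(-.032),np.sin(-.032)
    q=p[...,:2]-B; bx=q[...,0]*c+q[...,1]*sn; by=-q[...,0]*sn+q[...,1]*c
    m=(abs(by+.008)<.075)&(bx<.06)&(bx>-.2)&(p[...,2]<.1)&(p[...,2]>.0)&(f.min(-1)>110)
    # height profile along board x, in strips at centre and at ends
    for lo,hi in((-.065,-.045),(-.02,.01),(.03,.05)):
        k=m&(by>lo)&(by<hi); r=[]
        for a in np.arange(-.19,.06,.01):
            z=p[...,2][k&(bx>=a)&(bx<a+.01)]
            r.append(f'{a*1e3:.0f}:{np.median(z)*1e3:.0f}' if len(z)>3 else '')
        print((lo,hi),' '.join(x for x in r if x))
    o=manip.get_obs(); print(o['clock'],o['tool_pos'],o['contact_force'])
    return s
if __name__=='__main__':
    s=chk()
    if len(sys.argv)>1: save(sys.argv[1],s['frame'][180:380,200:440],3.0)
E
python3 chk.py
```

```text
(-0.065, -0.045) -170:1 -160:14 -150:14 -140:14 -130:13 -120:11 -110:10 -100:9 -90:8 -80:7 -70:12 -60:12 -50:12 -40:12 -30:13 -20:12 -10:12 0:13 10:13 20:13 30:13 40:13 50:22
(-0.02, 0.01) -170:1 -160:14 -150:14 -140:14 -130:12 -120:11 -110:10 -100:9 -90:8 -80:8 -70:12 -60:13 -50:12 -40:12 -30:12 -20:12 -10:12 0:13 10:12 20:12 30:13 40:13 50:22
(0.03, 0.05) -160:13 -150:15 -140:13 -130:12 -120:11 -110:10 -100:9 -90:8 -80:8 -70:12 -60:13 -50:12 -40:12 -30:12 -20:13 -10:13 0:13 10:12 20:12 30:12 40:12 50:22
5.25 [ 0.503  -0.0761  0.0109] [-13.2537   1.5507   0.2247]
```

play_rows:
  increments:
    - {"x": 0.0008, "y": 0, "z": -0.0034, "rx": 0, "ry": 0, "rz": 0}
    - {"x": 0.0009, "y": 0, "z": -0.0034, "rx": 0, "ry": 0, "rz": 0}
    - {"x": 0.001, "y": 0, "z": -0.0033, "rx": 0, "ry": 0, "rz": 0}
    - {"x": 0.0012, "y": 0, "z": -0.0033, "rx": 0, "ry": 0, "rz": 0}

```text
clock: 5.65
tool_pos: [0.5054, -0.0762, 0.0239]
tool_rot: [3.141, 0.013, -0.03]
contact_force: [-16.6, 1.8, 2.5]
width: 0.0598
gripper_force: 8.8
```

```bash
python3 chk.py
```

```text
(-0.065, -0.045) -150:27 -140:24 -130:22 -120:19 -110:16 -100:13 -90:10 -80:9 -70:13 -60:13 -50:12 -40:12 -30:12 -20:12 -10:12 0:13 10:12 20:12 30:13 40:12 50:22
(-0.02, 0.01) -180:1 -150:27 -140:24 -130:22 -120:19 -110:16 -100:13 -90:10 -80:9 -70:12 -60:12 -50:12 -40:12 -30:12 -20:12 -10:12 0:12 10:12 20:12 30:12 40:13 50:22
(0.03, 0.05) -150:27 -140:24 -130:21 -120:19 -110:16 -100:13 -90:10 -80:9 -70:12 -60:12 -50:13 -40:13 -30:13 -20:12 -10:13 0:13 10:12 20:12 30:12 40:12 50:22
5.7 [ 0.5056 -0.0762  0.0243] [-17.6068   2.9393   3.5582]
```

play_rows:
  increments:
    - {"x": 0.0011, "y": 0, "z": -0.0033, "rx": 0, "ry": 0, "rz": 0}
    - {"x": 0.0012, "y": 0, "z": -0.0033, "rx": 0, "ry": 0, "rz": 0}
    - {"x": 0.0014, "y": 0, "z": -0.0032, "rx": 0, "ry": 0, "rz": 0}
    - {"x": 0.0015, "y": 0, "z": -0.0032, "rx": 0, "ry": 0, "rz": 0}
    - {"x": 0.0017, "y": 0, "z": -0.0031, "rx": 0, "ry": 0, "rz": 0}
    - {"x": 0.0018, "y": 0, "z": -0.003, "rx": 0, "ry": 0, "rz": 0}

```text
clock: 6.3
tool_pos: [0.5135, -0.0765, 0.0431]
tool_rot: [3.141, 0.014, -0.03]
contact_force: [-20.2, 2.5, 10.5]
width: 0.0599
gripper_force: 11.7
```

```bash
python3 chk.py
```

```text
(-0.065, -0.045) -150:45 -140:44 -130:38 -120:33 -110:26 -100:21 -90:15 -80:10 -70:13 -60:13 -50:12 -40:13 -30:12 -20:12 -10:12 0:12 10:13 20:12 30:12 40:13 50:22
(-0.02, 0.01) -190:1 -150:45 -140:44 -130:38 -120:33 -110:27 -100:20 -90:14 -80:10 -70:12 -60:13 -50:12 -40:12 -30:12 -20:12 -10:12 0:13 10:12 20:12 30:12 40:13 50:23
(0.03, 0.05) -140:44 -130:38 -120:32 -110:26 -100:20 -90:15 -80:11 -70:12 -60:12 -50:13 -40:12 -30:13 -20:12 -10:12 0:12 10:12 20:12 30:12 40:13 50:23
6.35 [ 0.5138 -0.0765  0.0436] [-22.169    2.0614  11.9761]
```

play_rows:
  increments:
    - {"x": 0.0018, "y": 0, "z": -0.003, "rx": 0, "ry": 0, "rz": 0}
    - {"x": 0.0019, "y": 0, "z": -0.0029, "rx": 0, "ry": 0, "rz": 0}
    - {"x": 0.0021, "y": 0, "z": -0.0028, "rx": 0, "ry": 0, "rz": 0}
    - {"x": 0.0022, "y": 0, "z": -0.0027, "rx": 0, "ry": 0, "rz": 0}
    - {"x": 0.0023, "y": 0, "z": -0.0026, "rx": 0, "ry": 0, "rz": 0}
    - {"x": 0.0024, "y": 0, "z": -0.0025, "rx": 0, "ry": 0, "rz": 0}

```text
clock: 6.95
tool_pos: [0.5287, -0.0771, 0.0608]
tool_rot: [3.141, 0.009, -0.03]
contact_force: [-17.2, 1.2, 17.3]
width: 0.0601
gripper_force: 12.1
```

```bash
python3 chk.py s2.png
```

```text
(-0.065, -0.045) -130:62 -120:54 -110:43 -100:31 -90:20 -80:12 -70:12 -60:12 -50:12 -40:12 -30:12 -20:13 -10:12 0:12 10:12 20:12 30:12 40:13 50:22
(-0.02, 0.01) -190:1 -130:62 -120:54 -110:42 -100:31 -90:20 -80:11 -70:12 -60:12 -50:13 -40:12 -30:12 -20:13 -10:12 0:12 10:13 20:13 30:12 40:13 50:22
(0.03, 0.05) -130:61 -120:54 -110:43 -100:31 -90:20 -80:11 -70:12 -60:13 -50:12 -40:12 -30:12 -20:12 -10:12 0:13 10:12 20:12 30:12 40:13 50:22
7.0 [ 0.5296 -0.0771  0.0614] [-18.2734   1.3819  20.7108]
```

View pics/s2.png

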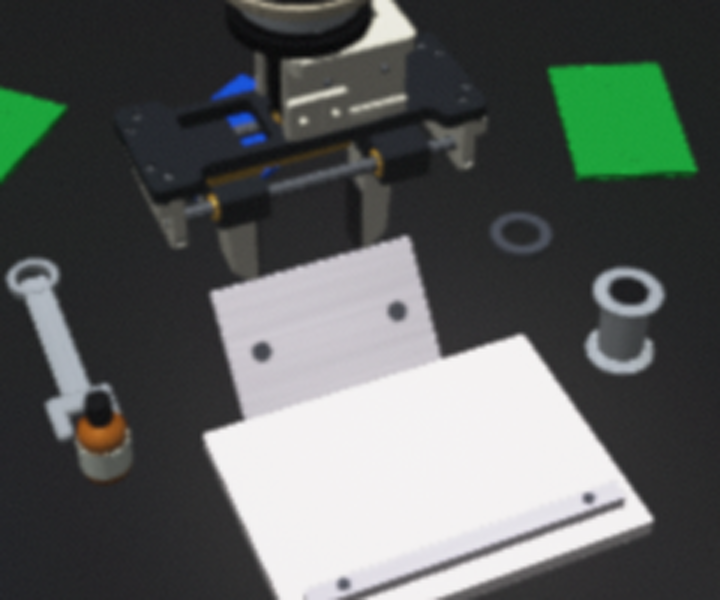

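The plate stands tipped by about 48° against the near edge: its top edge runs from crop (211,292) to (410,237), with the fingers behind it. The push force acts along the plate.

play_rows:
  increments:
    - {"x": 0.0026, "y": 0, "z": -0.0024, "rx": 0, "ry": 0, "rz": 0}
    - {"x": 0.0027, "y": 0, "z": -0.0022, "rx": 0, "ry": 0, "rz": 0}
    - {"x": 0.0028, "y": 0, "z": -0.0021, "rx": 0, "ry": 0, "rz": 0}
    - {"x": 0.0029, "y": 0, "z": -0.002, "rx": 0, "ry": 0, "rz": 0}
    - {"x": 0.003, "y": 0, "z": -0.0018, "rx": 0, "ry": 0, "rz": 0}
    - {"x": 0.0031, "y": 0, "z": -0.0017, "rx": 0, "ry": 0, "rz": 0}

```text
clock: 7.6
tool_pos: [0.5508, -0.0778, 0.0746]
tool_rot: [3.141, -0.0, -0.03]
contact_force: [-6.4, -0.2, 11.5]
width: 0.0599
gripper_force: 6.5
```

```bash
python3 chk.py
```

```text
(-0.065, -0.045) -110:75 -100:62 -90:36 -80:16 -70:12 -60:12 -50:13 -40:12 -30:13 -20:12 -10:12 0:12 10:12 20:12 30:12 40:13 50:23
(-0.02, 0.01) -110:75 -100:62 -90:37 -80:16 -70:12 -60:12 -50:13 -40:13 -30:12 -20:12 -10:12 0:12 10:13 20:12 30:12 40:13 50:22
(0.03, 0.05) -110:75 -100:63 -90:37 -80:16 -70:12 -60:13 -50:12 -40:13 -30:13 -20:12 -10:13 0:12 10:12 20:13 30:12 40:13 50:23
7.65 [ 0.5519 -0.0778  0.0749] [-4.8986 -0.0809 14.484 ]
```

play_rows:
  increments:
    - {"x": 0.0032, "y": 0, "z": -0.0013, "rx": 0, "ry": 0, "rz": 0}
    - {"x": 0.0033, "y": 0, "z": -0.0011, "rx": 0, "ry": 0, "rz": 0}
    - {"x": 0.0034, "y": 0, "z": -0.001, "rx": 0, "ry": 0, "rz": 0}
    - {"x": 0.0034, "y": 0, "z": -0.0008, "rx": 0, "ry": 0, "rz": 0}
    - {"x": 0.0034, "y": 0, "z": -0.0006, "rx": 0, "ry": 0, "rz": 0}

```text
clock: 8.15
tool_pos: [0.5692, -0.0783, 0.0794]
tool_rot: [3.141, -0.003, -0.03]
contact_force: [-1.2, 0.7, 6.9]
width: 0.0598
gripper_force: 3.5
```

```bash
python3 chk.py
```

```text
(-0.065, -0.045) -90:80 -80:12 -70:12 -60:13 -50:12 -40:12 -30:12 -20:12 -10:13 0:12 10:12 20:12 30:12 40:12 50:22
(-0.02, 0.01) -170:1 -90:79 -80:12 -70:13 -60:13 -50:12 -40:13 -30:12 -20:12 -10:12 0:12 10:12 20:12 30:12 40:12 50:22
(0.03, 0.05) -90:80 -80:12 -70:12 -60:13 -50:12 -40:12 -30:12 -20:13 -10:12 0:12 10:12 20:12 30:12 40:13 50:22
8.2 [ 0.5699 -0.0783  0.0796] [ 0.1448 -0.7813  6.7414]
```

play_rows:
  increments:
    - {"x": 0.0034, "y": 0, "z": -0.0004, "rx": 0, "ry": 0, "rz": 0}
    - {"x": 0.0034, "y": 0, "z": -0.0003, "rx": 0, "ry": 0, "rz": 0}
    - {"x": 0.0034, "y": 0, "z": -0.0001, "rx": 0, "ry": 0, "rz": 0}
    - {"x": 0.0034, "y": 0, "z": 0, "rx": 0, "ry": 0, "rz": 0}

```text
clock: 8.6
tool_pos: [0.5829, -0.0788, 0.0802]
tool_rot: [3.141, -0.003, -0.03]
contact_force: [-0.6, -0.8, 6.8]
width: 0.06
gripper_force: 3.5
```

```bash
python3 chk.py s3.png
```

```text
(-0.065, -0.045) -80:79 -70:13 -60:12 -50:12 -40:13 -30:13 -20:12 -10:13 0:12 10:12 20:12 30:13 40:12 50:22
(-0.02, 0.01) -80:79 -70:13 -60:12 -50:12 -40:13 -30:13 -20:13 -10:13 0:12 10:12 20:12 30:12 40:12 50:22
(0.03, 0.05) -80:79 -70:13 -60:13 -50:13 -40:13 -30:12 -20:12 -10:12 0:13 10:12 20:13 30:12 40:12 50:22
8.65 [ 0.5835 -0.0788  0.0802] [ 0.3094 -0.5312  6.1522]
```

View pics/s3.png

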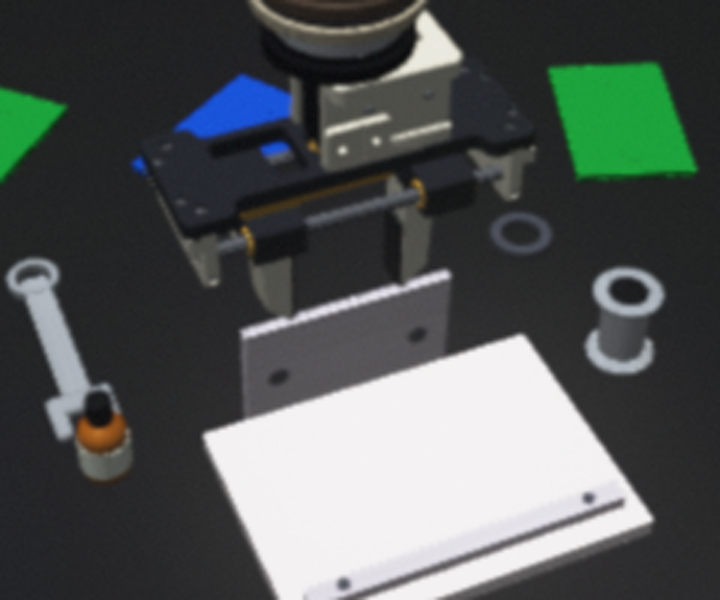

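The plate is upright, its top edge at crop (242,330)–(450,272), with the fingertips on it. I'll keep dragging forward.

play_rows:
  increments:
    - {"x": 0.004, "y": 0, "z": 0, "rx": 0, "ry": 0, "rz": 0}
    - {"x": 0.004, "y": 0, "z": 0, "rx": 0, "ry": 0, "rz": 0}
    - {"x": 0.004, "y": 0, "z": 0, "rx": 0, "ry": 0, "rz": 0}

```text
clock: 8.95
tool_pos: [0.5942, -0.0791, 0.0795]
tool_rot: [3.141, -0.002, -0.03]
contact_force: [0.2, -0.3, 1.1]
width: 0.0602
gripper_force: 0.8
```

```bash
python3 chk.py
```

```text
(-0.065, -0.045) -80:13 -70:13 -60:13 -50:12 -40:12 -30:12 -20:13 -10:13 0:12 10:12 20:13 30:12 40:13 50:22
(-0.02, 0.01) -80:13 -70:13 -60:13 -50:12 -40:13 -30:12 -20:12 -10:12 0:12 10:12 20:13 30:12 40:12 50:22
(0.03, 0.05) -140:1 -80:12 -70:13 -60:13 -50:12 -40:12 -30:13 -20:13 -10:12 0:12 10:12 20:12 30:13 40:13 50:22
9.0 [ 0.5947 -0.079   0.0794] [ 1.1953 -1.7922  2.1628]
```

play_rows:
  increments:
    - {"x": 0.004, "y": 0, "z": 0.0008, "rx": 0, "ry": 0, "rz": 0}
    - {"x": 0.005, "y": 0, "z": 0.001, "rx": 0, "ry": 0, "rz": 0}
    - {"x": 0.006, "y": 0, "z": 0.001, "rx": 0, "ry": 0, "rz": 0}
    - {"x": 0, "y": 0, "z": 0, "rx": 0, "ry": 0, "rz": 0}

```text
clock: 9.4
tool_pos: [0.6084, -0.0791, 0.0756]
tool_rot: [-3.141, 0.001, -0.029]
contact_force: [-0.2, 0.7, 0.4]
width: 0.0604
gripper_force: 0.0
```

```bash
python3 chk.py s4.png
```

```text
(-0.065, -0.045) -100:17 -90:18 -80:17 -70:18 -60:17 -50:18 -40:17 -30:18 -20:17 -10:12 0:12 10:12 20:12 30:12 40:12 50:22
(-0.02, 0.01) -110:1 -100:18 -90:18 -80:17 -70:18 -60:17 -50:17 -40:18 -30:18 -20:16 -10:12 0:12 10:12 20:12 30:13 40:13 50:22
(0.03, 0.05) -110:1 -100:18 -90:18 -80:18 -70:17 -60:18 -50:18 -40:18 -30:18 -20:17 -10:12 0:12 10:12 20:13 30:13 40:13 50:22
9.45 [ 0.608  -0.0791  0.0756] [-0.3351  0.554  -0.0045]
```

View pics/s4.png

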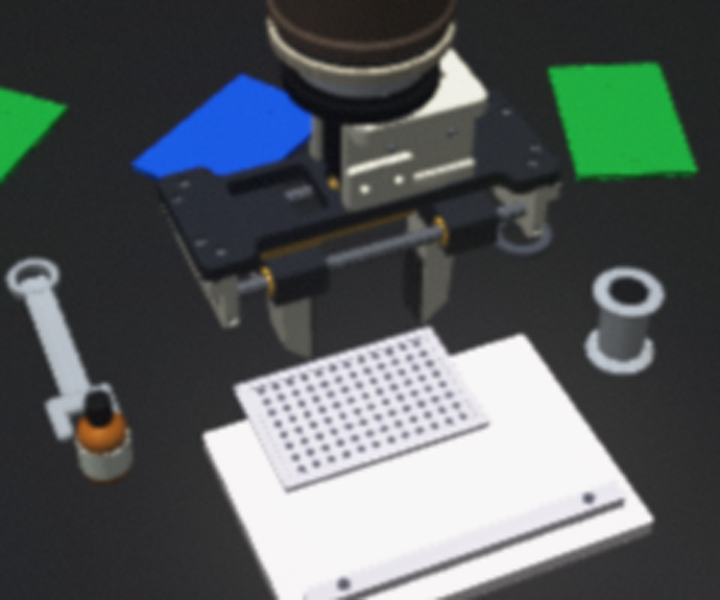

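The plate lies flat on the board, wells up: crop quad (236,388), (432,330), (488,425), (287,490). Next I go back behind its near edge and push it to the fence.

play_rows:
  increments:
    - {"x": -0.03, "y": 0, "z": 0, "rx": 0, "ry": 0, "rz": 0}
    - {"x": -0.035, "y": 0, "z": 0, "rx": 0, "ry": 0, "rz": 0}
    - {"x": 0, "y": 0, "z": 0.025, "rx": 0, "ry": 0, "rz": 0}
    - {"x": 0, "y": 0, "z": 0.025, "rx": 0, "ry": 0, "rz": 0}
    - {"x": 0, "y": 0, "z": 0.011, "rx": 0, "ry": 0, "rz": 0}
    - {"x": 0, "y": 0, "z": 0, "rx": 0, "ry": 0, "rz": 0}

```text
clock: 10.05
tool_pos: [0.5418, -0.0772, 0.0138]
tool_rot: [-3.141, 0.003, -0.029]
contact_force: [0.4, 0.0, 1.2]
width: 0.0597
gripper_force: 0.0
```

play_rows:
  increments:
    - {"x": 0.004, "y": 0, "z": -0.001, "rx": 0, "ry": 0, "rz": 0}
    - {"x": 0.005, "y": 0, "z": 0, "rx": 0, "ry": 0, "rz": 0}
    - {"x": 0.005, "y": 0, "z": 0, "rx": 0, "ry": 0, "rz": 0}
    - {"x": 0.005, "y": 0, "z": 0, "rx": 0, "ry": 0, "rz": 0}
    - {"x": 0.005, "y": 0, "z": 0, "rx": 0, "ry": 0, "rz": 0}
    - {"x": 0.005, "y": 0, "z": 0, "rx": 0, "ry": 0, "rz": 0}
    - {"x": 0.005, "y": 0, "z": 0, "rx": 0, "ry": 0, "rz": 0}
    - {"x": 0.005, "y": 0, "z": 0, "rx": 0, "ry": 0, "rz": 0}
    - {"x": 0.005, "y": 0, "z": 0, "rx": 0, "ry": 0, "rz": 0}
    - {"x": 0.005, "y": 0, "z": 0, "rx": 0, "ry": 0, "rz": 0}
    - {"x": 0.005, "y": 0, "z": 0, "rx": 0, "ry": 0, "rz": 0}
    - {"x": 0.005, "y": 0, "z": 0, "rx": 0, "ry": 0, "rz": 0}
    - {"x": 0.005, "y": 0, "z": 0, "rx": 0, "ry": 0, "rz": 0}
    - {"x": 0.005, "y": 0, "z": 0, "rx": 0, "ry": 0, "rz": 0}
    - {"x": 0, "y": 0, "z": 0, "rx": 0, "ry": 0, "rz": 0}

```text
clock: 11.55
tool_pos: [0.6134, -0.0794, 0.0163]
tool_rot: [-3.142, -0.002, -0.03]
contact_force: [0.3, 0.7, -0.4]
width: 0.0599
gripper_force: 0.0
```

```bash
python3 chk.py
```

```text
(-0.065, -0.045) -80:11 -70:12 -60:13 -50:14 -40:18 -30:17 -20:17 -10:18 0:18 10:18 20:18 30:18 40:13 50:22
(-0.02, 0.01) -90:1 -80:11 -70:13 -60:12 -50:13 -40:18 -30:18 -20:17 -10:17 0:18 10:17 20:17 30:18 40:13 50:22
(0.03, 0.05) -70:12 -60:12 -50:13 -40:18 -30:18 -20:18 -10:18 0:18 10:18 20:18 30:18 40:13 50:22
11.6 [ 0.6131 -0.0794  0.0163] [ 1.293   0.441  -0.1589]
```

play_rows:
  increments:
    - {"x": 0.003, "y": 0, "z": 0.001, "rx": 0, "ry": 0, "rz": 0}
    - {"x": 0.003, "y": 0, "z": 0, "rx": 0, "ry": 0, "rz": 0}
    - {"x": 0.002, "y": 0, "z": 0, "rx": 0, "ry": 0, "rz": 0}
    - {"x": 0.002, "y": 0, "z": 0, "rx": 0, "ry": 0, "rz": 0}
    - {"x": 0.002, "y": 0, "z": 0, "rx": 0, "ry": 0, "rz": 0}
    - {"x": 0, "y": 0, "z": 0, "rx": 0, "ry": 0, "rz": 0}

```text
clock: 12.2
tool_pos: [0.6247, -0.0798, 0.0152]
tool_rot: [-3.142, -0.001, -0.03]
contact_force: [-0.7, -0.5, -0.1]
width: 0.0598
gripper_force: 0.0
```

play_rows:
  increments:
    - {"x": 0.0015, "y": 0, "z": 0, "rx": 0, "ry": 0, "rz": 0}
    - {"x": 0.0015, "y": 0, "z": 0, "rx": 0, "ry": 0, "rz": 0}
    - {"x": 0.0015, "y": 0, "z": 0, "rx": 0, "ry": 0, "rz": 0}
    - {"x": 0.0015, "y": 0, "z": 0, "rx": 0, "ry": 0, "rz": 0}
    - {"x": 0, "y": 0, "z": 0, "rx": 0, "ry": 0, "rz": 0}

```text
clock: 12.7
tool_pos: [0.6274, -0.0798, 0.0148]
tool_rot: [3.141, 0.005, -0.03]
contact_force: [-9.8, 1.7, 7.7]
width: 0.0604
gripper_force: 5.2
```

The force rose at the expected home position, so the plate is against the fence. I'll withdraw and check.

play_rows:
  increments:
    - {"x": -0.005, "y": 0, "z": 0, "rx": 0, "ry": 0, "rz": 0}
    - {"x": -0.02, "y": 0, "z": 0, "rx": 0, "ry": 0, "rz": 0}
    - {"x": -0.03, "y": 0, "z": -0.04, "rx": 0, "ry": 0, "rz": 0}
    - {"x": -0.04, "y": 0, "z": -0.04, "rx": 0, "ry": 0, "rz": 0}
    - {"x": -0.04, "y": 0, "z": -0.04, "rx": 0, "ry": 0, "rz": 0}
    - {"x": -0.04, "y": 0, "z": -0.02, "rx": 0, "ry": 0, "rz": 0}
    - {"x": 0, "y": 0, "z": 0, "rx": 0, "ry": 0, "rz": 0}

```text
clock: 13.4
tool_pos: [0.4618, -0.0754, 0.1487]
tool_rot: [3.14, -0.003, -0.03]
contact_force: [1.6, -0.0, 0.9]
width: 0.06
gripper_force: 0.0
```

```bash
python3 chk.py s5.png
```

```text
(-0.065, -0.045) -80:11 -70:12 -60:12 -50:12 -40:12 -30:18 -20:17 -10:17 0:18 10:18 20:17 30:17 40:18 50:22
(-0.02, 0.01) -90:1 -80:11 -70:12 -60:12 -50:12 -40:13 -30:18 -20:18 -10:17 0:18 10:17 20:18 30:18 40:18 50:22
(0.03, 0.05) -90:1 -70:12 -60:12 -50:12 -40:12 -30:18 -20:17 -10:18 0:18 10:18 20:18 30:17 40:18 50:22
13.45 [ 0.464  -0.0754  0.1479] [-0.2728  0.0827  0.2391]
```

View pics/s5.png

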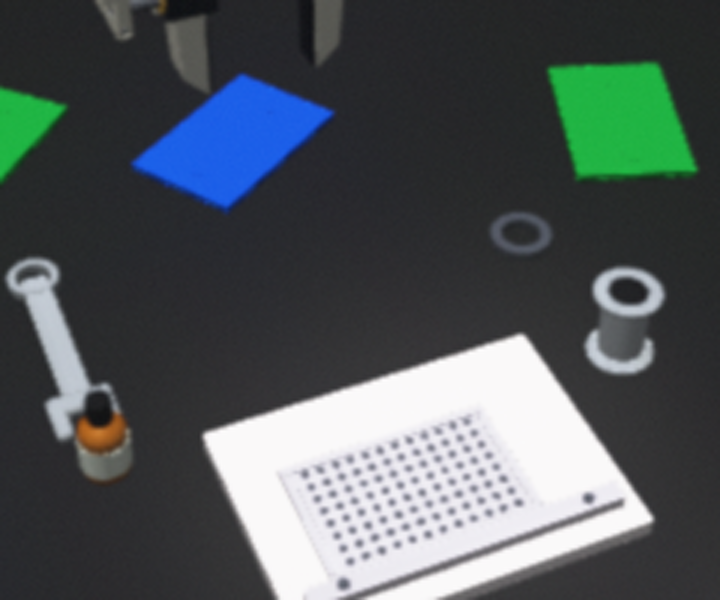

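The plate lies wells up and square against the fence, with corners near crop (282,472), (477,410), (537,498) and (340,578). The bystanders are where they were and the arm is clear, so I'm handing it in.

```bash
python3 -c "
from workcell import manip
print(manip.sign_off())"
```

```text
the job is handed in; nothing more can be done
None
```

The plate was tipped up against the near edge, flipped onto the board wells up, and pushed flat and square against the fence; the job was handed in at about 13.5 s with the bystanders in place, and no verdict was shown.

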